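Lean the heat-reflecting board against the fire brick

ROBOT

A 6-joint arm with a two-finger parallel gripper is mounted at the origin on the work surface. World frame = base frame: x ahead of the robot, y to its left, z up, the work surface at z = 0. Lengths are in m, angles in degrees, forces in N, time in s.
With the tool pointing down it reaches from about 0.375 to 0.9 m from the base axis. Payload 3.1 kg.
Tool frame: the origin (TCP) lies on the centre line of the jaws, within the pads' length; the fingertips stand 19 mm ahead of it and the grasp point (between the pads) is the TCP; z points along the fingers, y is the direction in which the jaws open and shut (so a half turn about z gives the same grasp; the last joint's range is limited). The gripper opens to 87 mm and grips with 3 to 60 N. Pads are 19 mm wide; open, the fingers measure 117 mm over their backs; the gripper's body (75 mm by 190 mm) begins 51 mm behind the grasp point.
Start: joints at [60.819, 30.224, 82.088, -0, 67.689, -10.227], TCP at [0.203, 0.591, 0.242] pointing down, gripper open.
Joint ranges: [-176.69, 176.69], [-43.24, 126.21], [12.49, 139.97], [-82, 262], [0, 151.66], [-163.58, 163.58]. Speed limits (degrees/s): [159.86, 159.86, 180, 180, 180, 180].

INTERFACE

Orientations are given as a 3x3 rotation matrix whose columns are the frame's x, y, z axes.
In Python, from rig import bot gives the robot as it stands.
- The arm moves only by the tool carry_out, never from a script. Its argument "targets" is a list of rows, each a list of 6 numbers: the shift along the tool's x, y, z each as a share of 200 mm, from -1 to 1, then the turn, a rotation vector about the tool's x, y, z each as a share of pi/2 rad, from -1 to 1. In form: [[dx, dy, dz, ax, ay, az], ...]. A call has 1 to 20 rows; each row is the pose to reach, as a shift and turn from the pose measured when the call began, along the tool's axes at that moment; what a row does not reach only later rows make up. A row lasts 1/8 s, in which the tool goes at most 62.5 mm and 10.7 degrees, less where a joint would pass 70% of its speed; a pose out of reach is approached as far as the arm can. A call with a number of a shift or a turn outside -1 to 1 is refused whole. A call with a gripper value outside its range is refused whole. "jaw" is the gripper's target within -1 to 1 (fully open at 1, half-way at 0, shut at -1), set as the call begins (left out, the last holds). The fingers move at their own pace and stop on an object; the grip force is fixed at half the most. Time passes only in rows, so rows that repeat a pose let the fingers close. It gives the time, the measured TCP pose, the force and the opening at its end, in the units of the state.
- bot.read_state(): the state, without advancing time (a new reading comes with each control period).
- bot.capture(name): name is "scene" or "top"; returns the picture (400x640x3 uint8, blue, green, red); there is no depth.
- bot.camera_info(name): a dict with "camera_matrix" (3x3 intrinsics, pixels), "view" (4x4, takes a point from world to camera coordinates). Camera axes: x right, y down, z forward; pixel columns grow to the right and rows downward; lengths in m; the calibration is good to about 2 mm. A picture is of the moment at which its call begins. camera_info takes no time and is no camera call.
- bot.hand_in(): hands the job in, once; it reports no verdict.
The state is a dict: "time_s": time; "joint_positions": joint angles; "qvel": joint speeds; "tau": joint torques, N m; "position": TCP position; "tcp_rot": TCP orientation; "force": force on the tool from outside, world axes, zero at the start; "moment": the same for the moment, N m; "opening": opening from 0.0 (shut) to 1.0 (fully open).
Only numpy, scipy, OpenCV 4.12 (cv2) and the standard library are available. Lean on these libraries where they do the work, as an engineer would, in place of code of your own. Each camera call takes 0.05 s, during which the arm holds its last target.

TASK

I am about to solder the brass piece on the honeycomb block. Take the white soldering board out of the dowel rack and set it up as the heat reflector behind the work: lower edge standing on the grey hearth slab in front of the fire brick, squarely leaning back against the middle of the brick's long side, about 20 degrees off upright. The board chips easily, so stand its foot on the slab before you let go, and don't let it drop or flop over; leave the brick, the work, the other boards and the flux jar where they are.

Things in the scene. Friction and masses are not known exactly. Their poses are not given: they have to be found in the camera images.
- board_c (a point): Centre of the white soldering board: a square rigid slab 150 x 150 x 12 mm, about 0.24 kg, all edges and both faces alike. Own x axis = normal to its faces, y = its level edge, z = up while in the rack. At the start it stands on edge in one of the rack's places, this point 75 mm below its top edge and 93 mm above the bench. Friction keeps it leaning at up to 30 degrees off upright.
- board: The same white board; origin at the middle of its lower edge as it stands in the rack (75 mm below the centre), same axes.
- rack: Wooden dowel rack fixed to the bench: base 200 (x) x 140 (y) x 18 mm high, origin at the centre of its underside. Three places at x = -60, 0, +60 mm, each holding one board upright (faces look along x) on the base between dowels that reach 80 mm above the bench, 2.5 mm play to each face. Board tops 168 mm above the bench, 48 mm free between boards. Which board stands where changes.
- char_board_c (a point): Centre of the charcoal-black board in the rack, same size and axes as the white one. Leave alone.
- red_board_c (a point): Centre of the red-brown board in the rack, same size and axes as the white one. Leave alone.
- hearth: Hearth: dark grey-brown stone-like slab fixed on the bench, 300 x 300 x 12 mm high (top 12 mm above the bench), origin at the centre of its underside. Its +x half carries the fire brick, its -x half the honeycomb block.
- brick: Cream fire brick lying loose on the hearth, 114 (x) x 230 (y) x 64 mm high, about 0.85 kg, top 76 mm above the bench. Origin at the centre of its underside. Its -x long side, 57 mm from the origin, faces the work; the board leans on that side's upper edge, the back of its foot 64 mm x tan(lean) in front of the side (23 mm at 20 degrees). Slides if pushed with over about 5 N.
- work: Cream honeycomb soldering block, 68 (x) x 140 (y) x 13 mm high, with a small brass piece (up to 10 mm above it) pinned on top; lies loose on the hearth with its nearer edge about 75 to 105 mm in front of the brick's -x side. Origin at the centre of its underside. Leave alone.
- flux: Flux jar with blue cap, 52 mm diameter, 62 mm high, loose on the bench, origin at the centre of its underside. Leave alone.
Mind the look-alikes: they are no part of the job. Of the things like the board, leave any that is green or orange; of the rest the smaller one is meant.

How it is judged:
By the outcome, as a careful person would: the job done as asked, in the order asked, and still so for the second after the job is handed in, with the robot touching nothing.
It also fails if it takes over 40 s, if anything falls off the work surface, if the arm or the gripper's body presses on something with over 40 N, if the wrist force passes 120 N, or if a joint passes its speed limit or range.

## Working session

There is one attempt and no reset: what is moved stays moved. The work goes in short steps, Python scripts to look and compute and a tool call to move; the robot and the scene stay as the last step left them, time stands still between calls to the robot, and variables do not carry over. Pictures are saved under pics/ and viewed, and the job is handed in when it is done.

Besides the shell and the picture viewer there is one more tool, called after ">>>" as name(argument=value, ...) on one line, values as JSON. carry_out: Moves the arm, as the interface text tells. Shift numbers are shares of 200 mm and turn numbers shares of pi/2 rad, none past 1 either way. Its arguments: {"type":"object","properties":{"targets":{"type":"array"},"jaw":{"type":"number"}},"required":["targets"]}

```bash
ls; mkdir -p pics; python3 - <<'E'
from rig import bot
import cv2
s=bot.read_state();print(s)
for n in("scene","top"):
    cv2.imwrite(f"pics/{n}0.png",bot.capture(n));print(n,bot.camera_info(n))
E
```

```text
pics
{'time_s': 0.0, 'joint_positions': array([ 6.08204610e+01,  3.02792550e+01,  8.21567942e+01,  1.62074547e-03,
        6.76892570e+01, -1.02272188e+01]), 'qvel': array([-0.00102606,  0.02517671, -0.11450083, -0.06258226, -0.00705979,
       -0.08507966]), 'tau': array([ 5.34405099e-04, -4.40044177e+01, -1.76595461e+01,  6.35159388e-02,
        5.81065798e-02, -1.42730578e-04]), 'position': array([0.2026078 , 0.59051349, 0.24056623]), 'tcp_rot': array([[-9.45785454e-01,  3.24790223e-01, -1.08911824e-03],
       [ 3.24791785e-01,  9.45783643e-01, -1.89670663e-03],
       [ 4.14038445e-04, -2.14761420e-03, -9.99997608e-01]]), 'force': array([ 0.17917453,  0.39913356, -0.04829384]), 'moment': array([ 0.00166567, -0.02300946,  0.00977167]), 'opening': 1.0017528305463257}
scene {'camera_matrix': array([[465.7313204 ,   0.        , 319.29739393],
       [  0.        , 465.7313204 , 200.3030768 ],
       [  0.        ,   0.        ,   1.        ]]), 'view': array([[ 0.16167033,  0.98684081, -0.00281552, -0.08165897],
       [ 0.83019993, -0.13754977, -0.5402297 , -0.40140966],
       [-0.53350799,  0.08500167, -0.84151289,  1.44789624],
       [ 0.        ,  0.        ,  0.        ,  1.        ]])}
top {'camera_matrix': array([[372.59244066,   0.        , 316.78176208],
       [  0.        , 372.59244066, 200.6578642 ],
       [  0.        ,   0.        ,   1.        ]]), 'view': array([[-0.0013087 , -0.99998729, -0.00486989,  0.01451017],
       [-0.98759449,  0.00205713, -0.15701238,  0.53574872],
       [ 0.1570204 ,  0.00460399, -0.98758463,  1.13204887],
       [ 0.        ,  0.        ,  0.        ,  1.        ]])}
```

View pics/scene0.png

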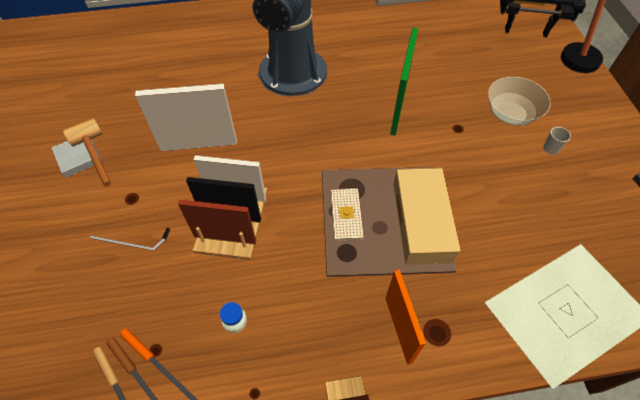

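View pics/top0.png

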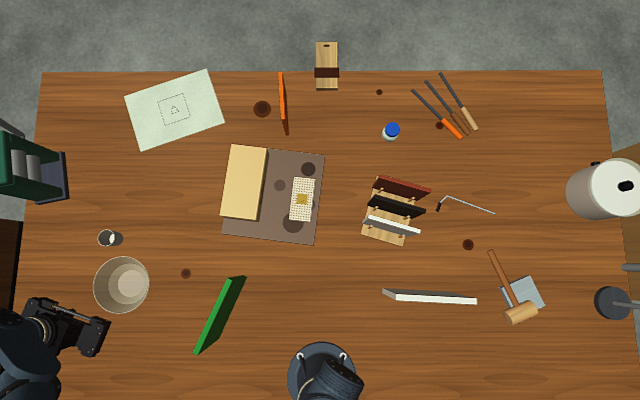

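The scene picture shows the rack at about (228,205), with white at the back (228,180), then black, then red. The hearth is at (390,220), with the brick at (427,215) and the work at (346,213).

What could be taken for the white board:
- the rack white board: scene (228,180), top (393,225)
- a larger white board standing alone: scene (187,118), top (430,296)
- a green board: top (220,315)
- an orange board: top (283,100)

By the description it is the rack one. I'll measure it and check with a crop.

```bash
cat > h.py <<'E'
import numpy as np, cv2
from rig import bot
def cam(n):
    c=bot.camera_info(n); return c["camera_matrix"],c["view"]
def ray(n,p):
    K,V=cam(n); d=np.linalg.inv(K)@[p[0],p[1],1.]; R=V[:3,:3]; return -R.T@V[:3,3], R.T@d
def onz(n,p,z):
    o,d=ray(n,p); return o+d*(z-o[2])/d[2]
def proj(n,P):
    K,V=cam(n); P=np.atleast_2d(P); q=(V[:3,:3]@P.T).T+V[:3,3]; q=q@K.T; return q[:,:2]/q[:,2:]
def tri(ps,pt):
    o1,d1=ray("scene",ps);o2,d2=ray("top",pt)
    A=np.c_[d1,-d2];t=np.linalg.lstsq(A,o2-o1,rcond=None)[0]
    a=o1+d1*t[0];b=o2+d2*t[1];return (a+b)/2,np.linalg.norm(a-b)
E
python3 - <<'E'
import cv2
t=cv2.imread('pics/top0.png');s=cv2.imread('pics/scene0.png')
def crop(im,x0,y0,x1,y1,f,n): cv2.imwrite(n,cv2.resize(im[y0:y1,x0:x1],None,fx=f,fy=f,interpolation=cv2.INTER_CUBIC))
crop(t,350,165,490,315,4,'pics/c_t.png')   # rack top
crop(s,130,75,280,265,3,'pics/c_s.png')
crop(t,210,135,340,255,5,'pics/h_t.png')
crop(s,315,160,465,280,5,'pics/h_s.png')
E
```

```text
(no output)
```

View pics/c_t.png

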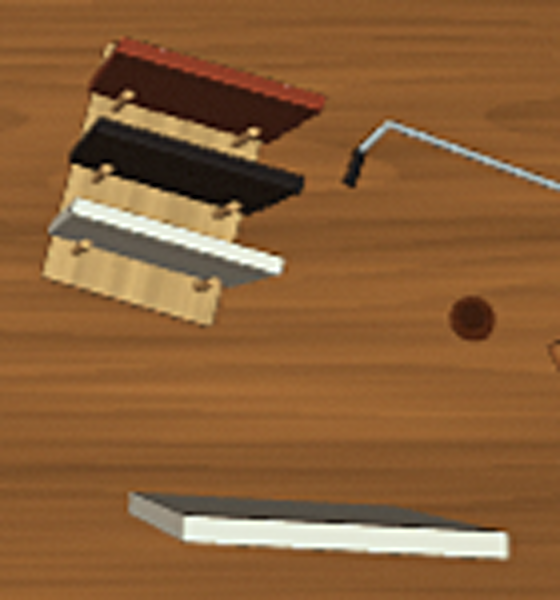

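View pics/c_s.png

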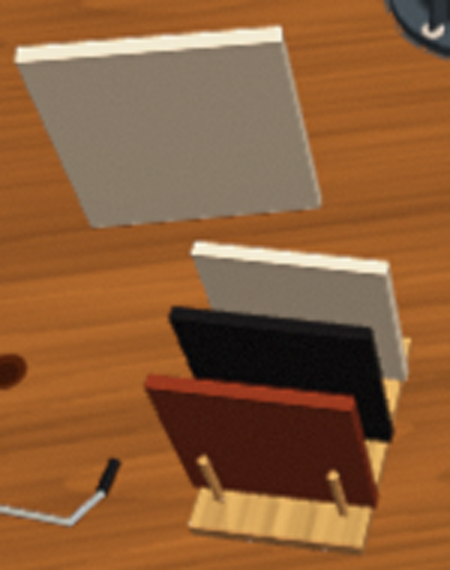

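View pics/h_t.png

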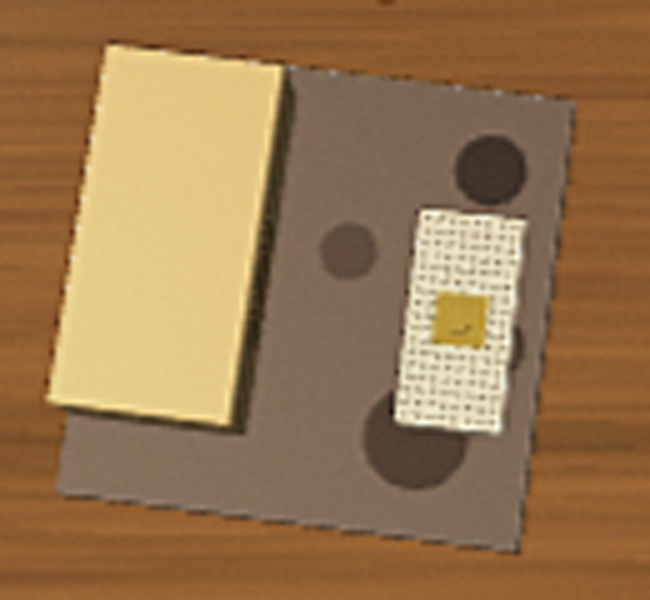

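View pics/h_s.png

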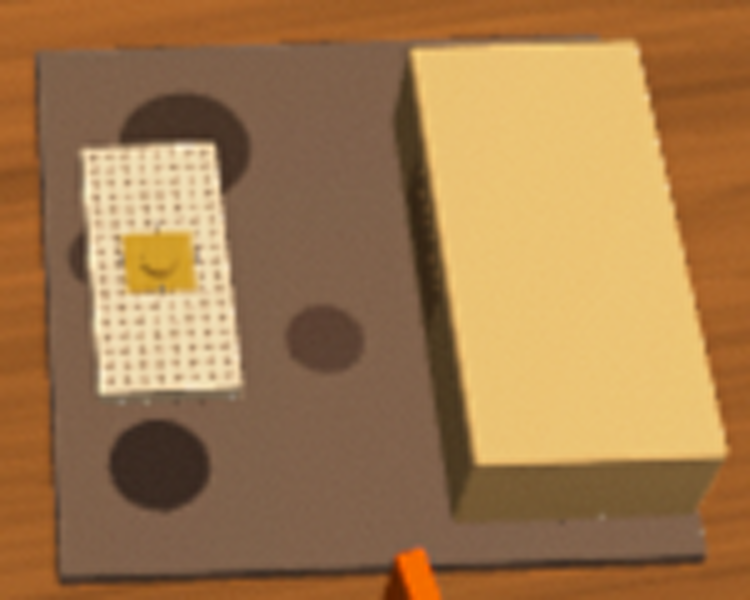

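```bash
cat > m.py <<'E'
from h import *
def quad(mask,roi):
    x0,y0,x1,y1=roi; m=np.zeros_like(mask); m[y0:y1,x0:x1]=mask[y0:y1,x0:x1]
    c=max(cv2.findContours(m,cv2.RETR_EXTERNAL,cv2.CHAIN_APPROX_NONE)[0],key=cv2.contourArea)
    return c[:,0,:].astype(float),m
def fitworld(n,mask,roi,z):
    c,m=quad(mask,roi)
    # outer half-pixel: upsampled contour of blurred mask
    ys,xs=np.nonzero(m[roi[1]:roi[3],roi[0]:roi[2]])
    up=cv2.resize((m[roi[1]:roi[3],roi[0]:roi[2]]*1.0),None,fx=8,fy=8,interpolation=cv2.INTER_LINEAR)
    c=max(cv2.findContours((up>127).astype(np.uint8),cv2.RETR_EXTERNAL,cv2.CHAIN_APPROX_NONE)[0],key=cv2.contourArea)[:,0,:]
    px=(c+.5)/8-.5+np.array(roi[:2])
    W=np.array([onz(n,p,z)[:2] for p in px])
    (cx,cy),(w,h),a=cv2.minAreaRect((W*1000).astype(np.float32))
    if w<h: w,h=h,w; a+=90
    # moments centroid
    return (round(cx,1),round(cy,1)),(round(w,1),round(h,1)),round((a+90)%180-90,2)
if __name__=="__main__":
  for n in("top","scene"):
    im=cv2.imread(f"pics/{n}0.png");hsv=cv2.cvtColor(im,cv2.COLOR_BGR2HSV)
    H,S,V=cv2.split(hsv)
    br=((H>17)&(H<30)&(S>60)&(S<160)&(V>185)).astype(np.uint8)*255
    wh=((S<45)&(V>190)).astype(np.uint8)*255
    roi=dict(top=dict(b=(212,138,272,226),w=(355,205,430,240),W=(380,285,480,310)),scene=dict(b=(380,160,465,270),w=(185,150,275,190),W=(130,80,240,100)))[n]
    print(n,"brick",fitworld(n,br,roi['b'],.076),"white",fitworld(n,wh,roi['w'],.168),"bigwhite@.168",fitworld(n,wh,roi['W'],.168))
    hr=((S<110)&(S>40)&(V<135)&(V>30)).astype(np.uint8)*255
    wk=((S<80)&(V>150)).astype(np.uint8)*255
    r2=dict(top=dict(k=(285,170,320,226)),scene=dict(k=(328,182,368,245)))[n]
    wk=cv2.morphologyEx(wk,cv2.MORPH_CLOSE,np.ones((5,5)))
    print("work",fitworld(n,wk,r2['k'],.025))
  f=lambda n,pts,z,s,o:np.round([1000*onz(n,((x/s)+o[0]-.5+.5/s*0,(y/s)+o[1]-.5),z) for x,y in pts],0)[:,:2]
  print("hearth top corners(top)",f("top",[(288,66),(575,101),(520,550),(58,493)],.012,5,(210,135)).tolist())
  print("hearth(scene)",f("scene",[(38,52),(62,577),(705,558)],.012,5,(315,160)).tolist())
  print("rack base top",f("top",[(212,325),(42,275)],.018,4,(350,165)).tolist())
E
python3 m.py
```

```text
Traceback (most recent call last):
  File "m.py", line 25, in <module>
    print(n,"brick",fitworld(n,br,roi['b'],.076),"white",fitworld(n,wh,roi['w'],.168),"bigwhite@.168",fitworld(n,wh,roi['W'],.168))
                                                                                                      ~~~~~~~~^^^^^^^^^^^^^^^^^^^^
  File "m.py", line 13, in fitworld
    W=np.array([onz(n,p,z)[:2] for p in px])
                ~~~^^^^^^^
  File "h.py", line 8, in onz
    o,d=ray(n,p); return o+d*(z-o[2])/d[2]
        ~~~^^^^^
  File "h.py", line 6, in ray
    K,V=cam(n); d=np.linalg.inv(K)@[p[0],p[1],1.]; R=V[:3,:3]; return -R.T@V[:3,3], R.T@d
        ~~~^^^
  File "h.py", line 4, in cam
    c=bot.camera_info(n); return c["camera_matrix"],c["view"]
ValueError: time passes only in moves, steps and waits
```

```bash
sed -i 's/^def cam(n):/import functools\n@functools.lru_cache(None)\ndef cam(n):/' h.py; python3 m.py
```

```text
top brick ((593.2, 242.2), (229.7, 114.6), -7.23) white ((451.4, -201.1), (150.8, 13.5), 73.15) bigwhite@.168 ((247.3, -307.6), (217.4, 18.2), 87.01)
work ((545.7, 62.1), (142.2, 73.1), -6.62)
scene brick ((593.8, 239.6), (230.4, 113.5), -7.23) white ((451.7, -203.1), (148.9, 12.0), 73.17) bigwhite@.168 ((206.3, -306.3), (219.1, 17.9), 86.97)
work ((544.4, 60.2), (143.6, 70.8), -6.61)
hearth top corners(top) [[719.0, 178.0], [694.0, -12.0], [400.0, 24.0], [436.0, 320.0]]
hearth(scene) [[399.0, 25.0], [695.0, -13.0], [734.0, 280.0]]
rack base top [[395.0, -256.0], [435.0, -123.0]]
```

Both views agree to about 2 mm:
- The rack white top measures 150 x 12 mm, centred at (451.5, -202), with its edge at 73.2°. The loose white board is about 218 mm wide, so the rack one is the smaller.
- The brick is 230 x 114 mm, centred at (593.5, 241), at -7.2°.
- The gap from work to brick is about 94 mm, inside the stated range.

Now I'll write the move helper.

```bash
cat > go.py <<'E'
from h import *
from scipy.spatial.transform import Rotation as Ro
def Rdown(yaw):  # tool y at yaw, z down
    a=np.radians(yaw); y=np.array([np.cos(a),np.sin(a),0]); z=np.array([0,0,-1.]); return np.c_[np.cross(y,z),y,z]
BRA=np.radians(90-7.23); bx=np.array([np.cos(BRA),np.sin(BRA),0]); by=np.array([-bx[1],bx[0],0]); Z=np.array([0,0,1.])
BC=np.array([.5935,.241,0])
def Rlean(t):
    t=np.radians(t); v=np.sin(t)*bx+np.cos(t)*Z; n=np.cos(t)*bx-np.sin(t)*Z; return np.c_[np.cross(n,-v),n,-v]
def rel(p,R,p0,R0):
    d=R0.T@(np.array(p)-p0)/.2; w=Ro.from_matrix(R0.T@R).as_rotvec()/(np.pi/2); return np.round(np.r_[d,w],4).tolist()
def now():
    s=bot.read_state(); U,_,V=np.linalg.svd(s['tcp_rot']); return s,s['position'],U@V
def show(*tg):
    s,p,R=now(); print("t",s['time_s'],"p",np.round(p*1000,1),"F",np.round(s['force'],1),"open",round(s['opening'],3),"j",np.round(s['joint_positions'],1))
    for a in tg: print(rel(*a,p,R))
E
python3 - <<'E'
from go import *
show(([.3,.52,.34],Rdown(50)),([.4,.45,.34],Rdown(25)))
s,p,R=now()
A=([.4,.45,.34],Rdown(25));B=([.48,.28,.34],Rdown(-10));C=([.5,.1,.34],Rdown(-16.84));D=([.49,-.08,.34],Rdown(-16.84));E=([.4515,-.202,.28],Rdown(-16.84))
for a,b in zip([A,B,C,D],[B,C,D,E]): print(rel(*b,np.array(a[0]),a[1]))
E
```

```text
t 0.1 p [202.7 590.6 240.7] F [-0.7 -0.2  0.2] open 1.0 j [ 60.8  30.3  82.1   0.   67.7 -10.2]
[-0.5747, -0.1766, -0.4966, -0.0013, -0.0, 0.2338]
[-1.1613, -0.3452, -0.4965, -0.0013, 0.0003, 0.5116]
[-0.9394, 0.0033, 0.0, 0.0, 0.0, 0.3889]
[-0.869, 0.2548, 0.0, 0.0, 0.0, 0.076]
[-0.8759, 0.2129, 0.0, 0.0, 0.0, 0.0]
[-0.6396, -0.0075, 0.3, 0.0, 0.0, 0.0]
```

>>> carry_out(targets=[[-0.4, -0.12, -0.5, 0, 0, 0.25], [-0.95, -0.28, -0.5, 0, 0, 0.5], [-0.95, -0.28, -0.5, 0, 0, 0.5], [-0.95, -0.28, -0.5, 0, 0, 0.5], [-0.95, -0.28, -0.5, 0, 0, 0.5], [-0.95, -0.28, -0.5, 0, 0, 0.5]], jaw=0)

```text
time_s: 0.85
position: [0.3635, 0.4759, 0.34]
tcp_rot: [[-0.44, 0.898, -0.003], [0.898, 0.44, -0.002], [-0.001, -0.004, -1.0]]
force: [-0.5, -1.0, -0.5]
opening: 0.513
```

>>> carry_out(targets=[[-0.95, 0, 0, 0, 0, 0.4], [-0.95, 0, 0, 0, 0, 0.4], [-0.95, 0, 0, 0, 0, 0.4], [-0.95, 0, 0, 0, 0, 0.4], [-0.95, 0, 0, 0, 0, 0.4]])

```text
time_s: 1.48
position: [0.4462, 0.3056, 0.3394]
tcp_rot: [[0.17, 0.985, -0.005], [0.985, -0.17, -0.003], [-0.003, -0.004, -1.0]]
force: [-0.4, -0.6, -0.2]
opening: 0.499
```

```bash
python3 - <<'E'
from go import *
show(([.5,.1,.34],Rdown(-16.84)))
E
```

```text
t 1.475 p [446.2 305.6 339.4] F [-0.4 -0.6 -0.2] open 0.499 j [22.6 17.8 86.6 -0.  75.9 32.4]
[-0.9674, 0.4398, -0.0016, -0.0026, 0.0023, 0.0784]
```

>>> carry_out(targets=[[-0.96, 0.44, 0, 0, 0, 0.08], [-0.96, 0.44, 0, 0, 0, 0.08], [-0.96, 0.44, 0, 0, 0, 0.08], [-0.96, 0.44, 0, 0, 0, 0.08], [-0.96, 0.44, 0, 0, 0, 0.08]])

```text
time_s: 2.1
position: [0.5002, 0.1017, 0.3392]
tcp_rot: [[0.291, 0.957, -0.006], [0.957, -0.291, -0.002], [-0.004, -0.005, -1.0]]
force: [0.5, -0.3, -1.1]
opening: 0.498
```

>>> carry_out(targets=[[-0.87, 0.2, 0, 0, 0, 0], [-0.87, 0.2, 0, 0, 0, 0], [-0.87, 0.2, 0, 0, 0, 0], [-0.87, 0.2, 0, 0, 0, 0], [-0.87, 0.2, 0, 0, 0, 0]])

```text
time_s: 2.72
position: [0.4878, -0.0744, 0.3394]
tcp_rot: [[0.288, 0.957, -0.006], [0.957, -0.289, -0.001], [-0.002, -0.006, -1.0]]
force: [0.3, 0.9, 0.5]
opening: 0.5
```

```bash
python3 - <<'E'
from go import *
show(([.4515,-.202,.26],Rdown(-16.84)))
E
```

```text
t 2.725 p [487.8 -74.4 339.4] F [0.3 0.9 0.5] open 0.5 j [-21.6  13.7  92.7  -0.2  74.   -4.8]
[-0.6624, 0.0126, 0.3988, -0.0037, 0.0016, 0.0008]
```

>>> carry_out(targets=[[-0.662, 0.013, 0.4, -0.0037, 0.0016, 0.001], [-0.662, 0.013, 0.4, -0.0037, 0.0016, 0.001], [-0.662, 0.013, 0.4, -0.0037, 0.0016, 0.001], [-0.662, 0.013, 0.4, -0.0037, 0.0016, 0.001], [-0.662, 0.013, 0.4, -0.0037, 0.0016, 0.001], [-0.662, 0.013, 0.4, -0.0037, 0.0016, 0.001]])

```text
time_s: 3.48
position: [0.4524, -0.2005, 0.2606]
tcp_rot: [[0.287, 0.958, 0.001], [0.958, -0.287, -0.001], [-0.0, 0.001, -1.0]]
force: [0.0, 0.2, 0.3]
opening: 0.499
```

```bash
python3 - <<'E'
from go import *
show(([.4515,-.202,.150],Rdown(-16.84)))
a=bot.capture("top");b=bot.capture("scene")
cv2.imwrite("pics/pre.png",np.hstack([cv2.resize(a[150:290,330:470],(390,390)),cv2.resize(b[80:270,120:310],(390,390))]))
E
```

```text
t 3.475 p [ 452.4 -200.5  260.6] F [0.  0.2 0.3] open 0.499 j [-36.9  18.7  99.1   0.   62.  -20.2]
[-0.0086, -0.0032, 0.5529, 0.0009, 0.0001, 0.0015]
```

View pics/pre.png

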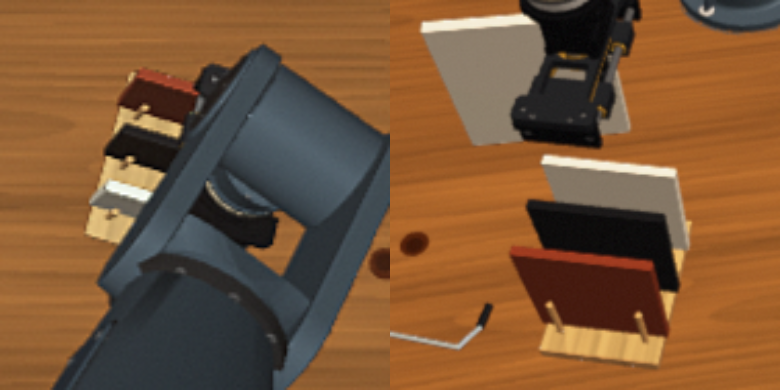

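The crop shows the gripper centred over the white board at (610,165) in the right panel. Black and red stand in front of it. I'll descend in steps.

>>> carry_out(targets=[[-0.009, -0.003, 0.15, 0, 0, 0], [-0.009, -0.003, 0.3, 0, 0, 0], [-0.009, -0.003, 0.3, 0, 0, 0], [-0.009, -0.003, 0.3, 0, 0, 0]])

```text
time_s: 4.08
position: [0.4519, -0.2028, 0.2015]
tcp_rot: [[0.288, 0.958, 0.003], [0.958, -0.288, -0.002], [-0.001, 0.003, -1.0]]
force: [0.6, -0.2, 0.2]
opening: 0.497
```

```bash
python3 - <<'E'
from go import *
show(([.4515,-.202,.150],Rdown(-16.84)))
b=bot.capture("scene")
cv2.imwrite("pics/pre2.png",cv2.resize(b[50:270,110:330],(700,700)))
E
```

```text
t 4.075 p [ 451.9 -202.8  201.5] F [ 0.6 -0.2  0.2] open 0.497 j [-37.1  23.6 103.    0.   53.2 -20.4]
[0.0033, -0.0038, 0.2573, 0.0019, 0.0006, 0.0013]
```

View pics/pre2.png

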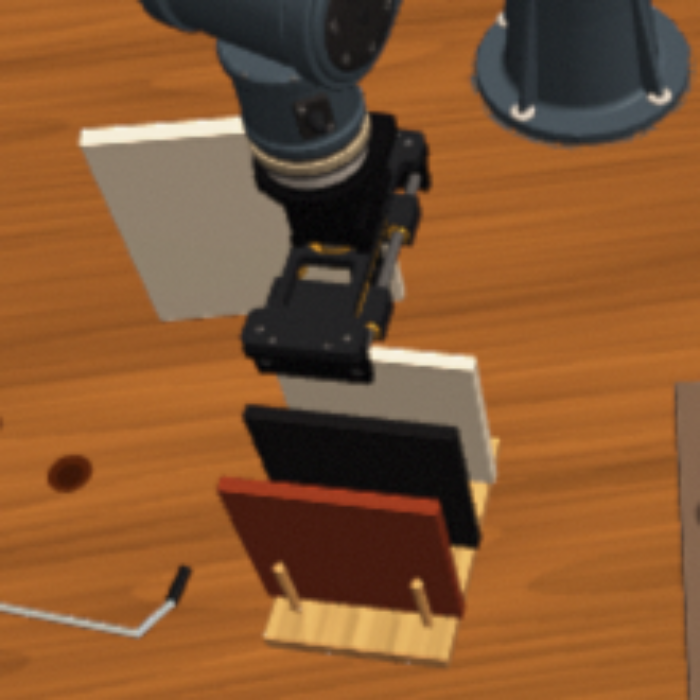

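```bash
python3 - <<'E'
from go import *
s,p,R=now()
f=700/220
for nm,q in [("tcp",p),("tip",p+.019*R[:,2]),("tipfront",p+.019*R[:,2]+.037*R[:,1]),("body",p-.051*R[:,2]),("bodyfront",p-.051*R[:,2]+.095*R[:,1]),("boardtop",np.array([.4515,-.202,.168]))]:
    print(nm,np.round((proj("scene",q)[0]-[110,50])*f))
u=R[:,0]*.075
print([np.round((proj("scene",np.array([.4515,-.202,.168])+k*u)[0]-[110,50])*f) for k in(-1,1)])
E
```

```text
tcp [362. 323.]
tip [366. 340.]
tipfront [353. 382.]
body [348. 274.]
bodyfront [311. 389.]
boardtop [371. 352.]
[array([268., 341.]), array([475., 363.])]
```

The projection matches: the black box at (308,340) is the gripper body, 51 mm behind the TCP, and the fingers are hidden behind it. Clearance over the other boards holds at TCP z = 0.15, so I'll continue down and grasp.

>>> carry_out(targets=[[0.003, -0.004, 0.13, 0, 0, 0.001], [0.003, -0.004, 0.257, 0, 0, 0.001], [0.003, -0.004, 0.257, 0, 0, 0.001], [0.003, -0.004, 0.257, 0, 0, 0.001]])

```text
time_s: 4.62
position: [0.4525, -0.2028, 0.1516]
tcp_rot: [[0.289, 0.957, 0.005], [0.957, -0.289, -0.004], [-0.002, 0.006, -1.0]]
force: [1.0, -0.8, -0.3]
opening: 0.498
```

>>> carry_out(targets=[[0, 0, 0, 0, 0, 0], [0, 0, 0, 0, 0, 0], [0, 0, 0, 0, 0, 0], [0, 0, 0, 0, 0, 0], [0, 0, 0, 0, 0, 0]], jaw=-1)

```text
time_s: 5.25
position: [0.4521, -0.2027, 0.1517]
tcp_rot: [[0.289, 0.957, 0.004], [0.957, -0.289, -0.003], [-0.002, 0.005, -1.0]]
force: [-0.5, -1.2, 2.6]
opening: 0.137
```

```bash
python3 - <<'E'
from go import *
show(([.4515,-.202,.330],Rdown(-16.84)))
E
```

```text
t 5.25 p [ 452.1 -202.7  151.7] F [-0.5 -1.2  2.6] open 0.137 j [-37.1  28.3 105.7  -0.   45.7 -20.3]
[0.0006, 0.0007, -0.8915, 0.0033, 0.0013, 0.0005]
```

The opening of 0.137 (11.9 mm) matches the board's thickness. Lifting.

>>> carry_out(targets=[[0, 0, -0.1, 0, 0, 0], [0, 0, -0.25, 0, 0, 0], [0, 0, -0.45, 0, 0, 0], [0, 0, -0.65, 0, 0, 0], [0, 0, -0.9, 0, 0, 0], [0, 0, -0.95, 0, 0, 0], [0, 0, -0.95, 0, 0, 0]])

```text
time_s: 6.12
position: [0.4509, -0.2017, 0.3411]
tcp_rot: [[0.289, 0.957, 0.004], [0.957, -0.289, -0.003], [-0.002, 0.005, -1.0]]
force: [-0.7, -0.6, -2.3]
opening: 0.136
```

```bash
python3 - <<'E'
from go import *
A=([.47,-.03,.345],Rdown(20));B=([.53,.11,.345],Rdown(60))
show(A)
b=bot.capture("scene")
cv2.imwrite("pics/lift.png",b)
print(rel(*B,np.array(A[0]),A[1]))
E
```

```text
t 6.125 p [ 450.9 -201.7  341.1] F [-0.7 -0.6 -2.3] open 0.136 j [-37.1  13.3  92.9   0.   73.5 -20.3]
[0.8496, -0.1568, -0.0218, 0.0025, 0.002, -0.4089]
[0.5552, 0.5213, 0.0, 0.0, 0.0, -0.4444]
```

View pics/lift.png

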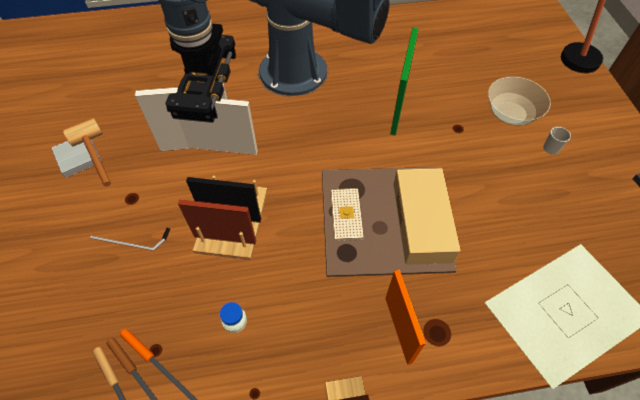

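The white board is lifted clear at (225,125). Black and red are undisturbed.

>>> carry_out(targets=[[0.25, -0.05, 0, 0, 0, -0.1], [0.5, -0.1, 0, 0, 0, -0.2], [0.85, -0.16, 0, 0, 0, -0.3], [0.85, -0.16, 0, 0, 0, -0.41], [0.85, -0.16, 0, 0, 0, -0.41], [0.85, -0.16, 0, 0, 0, -0.41]])

```text
time_s: 6.92
position: [0.4684, -0.0299, 0.3385]
tcp_rot: [[-0.341, 0.94, -0.001], [0.94, 0.341, -0.001], [-0.001, -0.001, -1.0]]
force: [0.0, 0.4, -1.8]
opening: 0.134
```

>>> carry_out(targets=[[0.2, 0.18, 0, 0, 0, -0.1], [0.4, 0.36, 0, 0, 0, -0.2], [0.55, 0.52, 0, 0, 0, -0.3], [0.55, 0.52, 0, 0, 0, -0.44], [0.55, 0.52, 0, 0, 0, -0.44], [0.55, 0.52, 0, 0, 0, -0.44]])

```text
time_s: 7.68
position: [0.5286, 0.1079, 0.3379]
tcp_rot: [[-0.859, 0.511, -0.002], [0.511, 0.859, -0.001], [0.001, -0.002, -1.0]]
force: [-0.1, 0.3, -1.8]
opening: 0.133
```

```bash
cat >> go.py <<'E'
def place(t=20,up=.0,off=.0,h=.1337,side=0.):  # TCP pose with foot 'up' above slab, 'off' short of brick contact
    a=np.radians(t); v=np.sin(a)*bx+np.cos(a)*Z; n=np.cos(a)*bx-np.sin(a)*Z
    Pb=BC+bx*(-.057-.064*np.tan(a)-off)+by*side+Z*(.012+up)
    return Pb+h*v-.006*n, Rlean(t)
E
python3 - <<'E'
from go import *
p,R=place(0,.1,.06); print(p); q,Q=place(20,.06,.02);print(q)
show((p,R),(q,Q))
E
```

```text
[0.57802012 0.11897798 0.2457    ]
[0.58592315 0.18127453 0.19968902]
t 7.675 p [528.6 107.9 337.9] F [-0.1  0.3 -1.8] open 0.133 j [ -0.3  17.7  87.   -0.1  75.4 -59.5]
[-0.1842, 0.1749, 0.4607, -0.001, -0.0008, -0.2615]
[-0.0591, 0.4632, 0.6904, 0.2181, -0.0465, -0.2586]
```

>>> carry_out(targets=[[-0.03, 0.2, 0.1, 0.1, -0.02, -0.12], [-0.06, 0.46, 0.25, 0.218, -0.0465, -0.2586], [-0.06, 0.46, 0.25, 0.218, -0.0465, -0.2586], [-0.06, 0.46, 0.25, 0.218, -0.0465, -0.2586], [-0.06, 0.46, 0.25, 0.218, -0.0465, -0.2586], [-0.06, 0.46, 0.25, 0.218, -0.0465, -0.2586]])

```text
time_s: 8.43
position: [0.5862, 0.1792, 0.2893]
tcp_rot: [[-0.992, 0.123, -0.042], [0.13, 0.932, -0.338], [-0.003, -0.34, -0.94]]
force: [0.3, 0.6, -1.9]
opening: 0.134
```

```bash
python3 - <<'E'
from go import *
s,p,R=now()
v=-R[:,2]; print("v in b:",v@bx,v@by,v@Z,"lean",np.degrees(np.arctan2(v@bx,v@Z)))
show(place(20,.03,.012),place(20,.012,.012))
for n in("top","scene"): cv2.imwrite(f"pics/pl_{n}.png",bot.capture(n))
E
```

```text
v in b: 0.3403021154586238 0.0012569229539612053 0.9403153143276318 lean 19.895298018879057
t 8.425 p [586.2 179.2 289.3] F [ 0.3  0.6 -1.9] open 0.134 j [ 15.1  31.2  74.9 -18.6  82.  -63.5]
[0.0044, 0.2504, 0.5453, 0.0012, 0.0008, -0.0028]
[0.0047, 0.281, 0.6299, 0.0012, 0.0008, -0.0028]
```

View pics/pl_scene.png

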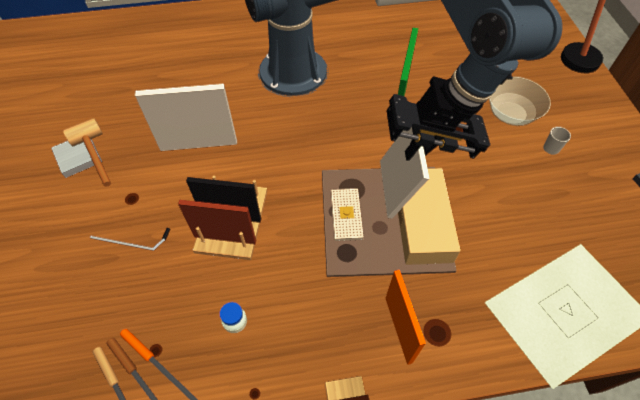

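View pics/pl_top.png

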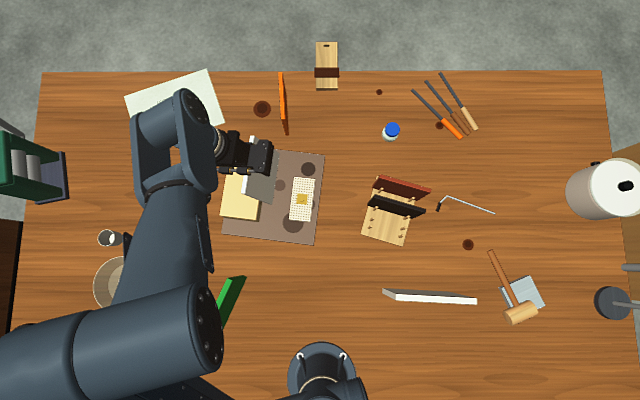

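The board is in hand at the intended lean (19.9°), over the middle of the brick's side at scene (405,175). Now lowering.

>>> carry_out(targets=[[0, 0.09, 0.2, 0, 0, 0], [0.002, 0.18, 0.4, 0.001, 0.001, -0.003], [0.0044, 0.25, 0.545, 0.001, 0.001, -0.003], [0.0047, 0.281, 0.63, 0.001, 0.001, -0.003], [0.0047, 0.281, 0.63, 0.001, 0.001, -0.003], [0.0047, 0.281, 0.63, 0.001, 0.001, -0.003]])

```text
time_s: 9.28
position: [0.5879, 0.1894, 0.1531]
tcp_rot: [[-0.992, 0.118, -0.041], [0.125, 0.932, -0.339], [-0.002, -0.341, -0.94]]
force: [0.6, -0.1, -2.2]
opening: 0.134
```

```bash
python3 - <<'E'
from go import *
s,p,R=now()
v=-R[:,2]; print("v in b:",v@bx,v@by,v@Z,"lean",np.degrees(np.arctan2(v@bx,v@Z)))
show(place(20,.003,.008),place(20,0,.008))
a=bot.capture("top");b=bot.capture("scene")
cv2.imwrite("pics/pl2.png",np.hstack([cv2.resize(a[130:260,205:335],(390,390),interpolation=2),cv2.resize(b[130:260,335:465],(390,390),interpolation=2)]))
E
```

```text
v in b: 0.34124647956030735 0.0021544956442978718 0.9399713816580882 lean 19.95288281766328
t 9.275 p [587.9 189.4 153.1] F [ 0.6 -0.1 -2.2] open 0.134 j [ 15.9  40.2  81.1 -19.8  68.  -57.9]
[0.0049, 0.0353, 0.0424, 0.0005, 0.0014, -0.0]
[0.0049, 0.0404, 0.0565, 0.0005, 0.0014, -0.0]
```

View pics/pl2.png

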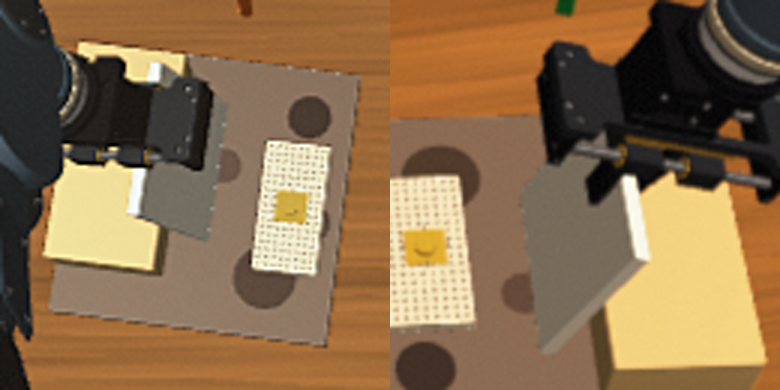

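The board hangs square in the jaws, parallel to the brick face, with its foot about 11 mm above the slab. I'll lower in small steps and watch the force.

>>> carry_out(targets=[[0.005, 0.035, 0.042, 0, 0.001, 0], [0.005, 0.035, 0.042, 0, 0.001, 0], [0.005, 0.035, 0.042, 0, 0.001, 0]])

```text
time_s: 9.75
position: [0.5873, 0.1934, 0.1429]
tcp_rot: [[-0.992, 0.118, -0.042], [0.125, 0.933, -0.339], [-0.001, -0.341, -0.94]]
force: [0.2, -0.2, -1.2]
opening: 0.133
```

```bash
python3 - <<'E'
from go import *
show(place(20,.0015,.008),place(20,0,.008),place(20,-.002,.008))
E
```

```text
t 9.75 p [587.3 193.4 142.9] F [ 0.2 -0.2 -1.2] open 0.133 j [ 16.3  41.1  81.2 -19.9  67.2 -57.3]
[-0.0009, 0.0018, 0.0084, 0.0006, 0.0005, 0.0002]
[-0.0009, 0.0044, 0.0154, 0.0006, 0.0005, 0.0002]
[-0.0009, 0.0078, 0.0248, 0.0006, 0.0005, 0.0002]
```

>>> carry_out(targets=[[0, 0.0017, 0.005, 0, 0, 0], [0, 0.0034, 0.01, 0, 0, 0], [0, 0.0034, 0.01, 0, 0, 0]])

```text
time_s: 10.12
position: [0.5872, 0.1933, 0.1407]
tcp_rot: [[-0.992, 0.118, -0.042], [0.125, 0.933, -0.339], [-0.0, -0.341, -0.94]]
force: [-0.6, -0.1, -1.6]
opening: 0.139
```

>>> carry_out(targets=[[0, 0.0017, 0.005, 0, 0, 0], [0, 0.0017, 0.005, 0, 0, 0]])

```text
time_s: 10.38
position: [0.5874, 0.1934, 0.1398]
tcp_rot: [[-0.992, 0.118, -0.042], [0.125, 0.933, -0.339], [-0.001, -0.341, -0.94]]
force: [0.3, -0.4, -0.6]
opening: 0.134
```

>>> carry_out(targets=[[0, 0.0017, 0.005, 0, 0, 0], [0, 0.0017, 0.005, 0, 0, 0]])

```text
time_s: 10.62
position: [0.5876, 0.1935, 0.1396]
tcp_rot: [[-0.992, 0.118, -0.041], [0.125, 0.933, -0.339], [-0.002, -0.341, -0.94]]
force: [-1.0, 1.8, 3.9]
opening: 0.134
```

Contact came at TCP z = 139.6, against 139.7 predicted, with the vertical force up 6 N. I'll lift 1 mm and move up to the brick.

>>> carry_out(targets=[[0, -0.0017, -0.005, 0, 0, 0], [0, 0.012, -0.01, 0, 0, 0], [0, 0.0265, -0.015, 0, 0, 0], [0, 0.0265, -0.015, 0, 0, 0]])

```text
time_s: 11.12
position: [0.5883, 0.1997, 0.1402]
tcp_rot: [[-0.992, 0.118, -0.041], [0.125, 0.933, -0.339], [-0.001, -0.341, -0.94]]
force: [-0.0, 0.1, -1.8]
opening: 0.137
```

>>> carry_out(targets=[[0, 0.0047, -0.0017, 0, 0, 0], [0, 0.0047, -0.0017, 0, 0, 0]])

```text
time_s: 11.38
position: [0.5884, 0.2007, 0.1401]
tcp_rot: [[-0.992, 0.118, -0.042], [0.125, 0.933, -0.339], [-0.001, -0.341, -0.94]]
force: [-0.3, -0.0, -1.5]
opening: 0.135
```

```bash
python3 - <<'E'
from go import *
show(place(20,.001,.0),place(20,0,.0))
s,p,R=now(); v=-R[:,2]; print("lean",np.degrees(np.arctan2(v@bx,v@Z)),"F along bx",s['force']@bx)
q,_=place(20,0,0); print("bx,by,z to go mm",1000*(q-p)@bx,1000*(q-p)@by,1000*(q-p)[2])
b=bot.capture("scene")
cv2.imwrite("pics/pl3.png",cv2.resize(b[160:270,355:465],(700,700),interpolation=2))
E
```

```text
t 11.375 p [588.4 200.7 140.1] F [-0.3 -0.  -1.5] open 0.135 j [ 16.9  41.5  80.6 -19.8  67.5 -56.8]
[-0.0001, 0.0008, -0.0035, 0.0005, 0.0009, 0.0004]
[-0.0001, 0.0025, 0.0012, 0.0005, 0.0009, 0.0004]
lean 19.958368076366305 F along bx -0.07327997557079288
bx,by,z to go mm 0.3875048919305888 -0.026907232060056945 -0.40612476624515836
```

View pics/pl3.png

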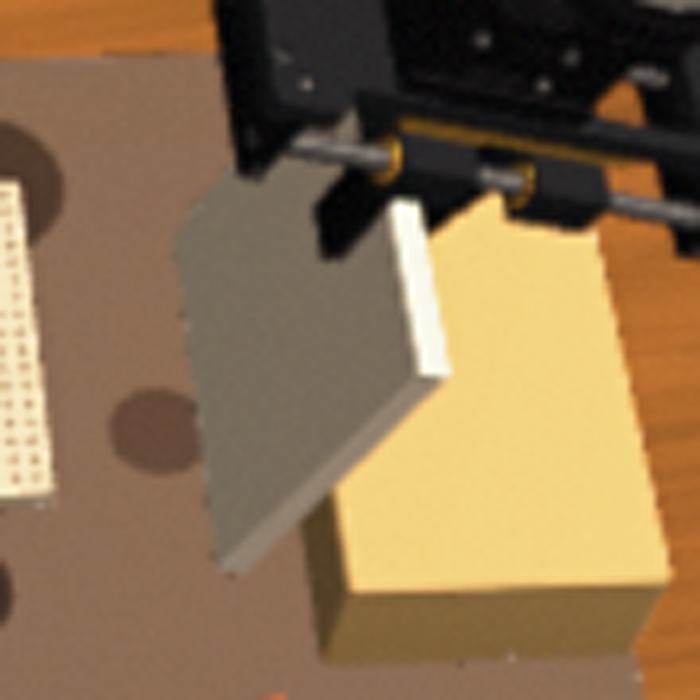

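The board is almost at the brick's upper edge at (335,490). No contact yet, so I'll continue in 0.5 mm steps.

>>> carry_out(targets=[[0, 0.0035, -0.0012, 0, 0, 0], [0, 0.0035, -0.0012, 0, 0, 0]])

```text
time_s: 11.68
position: [0.5884, 0.201, 0.1401]
tcp_rot: [[-0.992, 0.118, -0.042], [0.125, 0.932, -0.34], [-0.001, -0.342, -0.94]]
force: [0.2, -1.4, -1.4]
opening: 0.135
```

>>> carry_out(targets=[[0, 0.0035, -0.0012, 0, 0, 0], [0, 0.0035, -0.0012, 0, 0, 0]])

```text
time_s: 11.92
position: [0.5884, 0.2012, 0.1401]
tcp_rot: [[-0.992, 0.118, -0.042], [0.125, 0.932, -0.341], [-0.001, -0.343, -0.939]]
force: [-0.1, -3.6, -3.1]
opening: 0.133
```

```bash
python3 - <<'E'
from go import *
s,p,R=now(); q,_=place(20,0,0); print(s['force'],s['moment'],s['force']@bx,"to go mm",1000*(q-p)@bx,1000*(q-p)@by,1000*(q-p)[2])
E
```

```text
[-0.11218905 -3.61679405 -3.05191069] [-0.23482268 -0.06877072  0.06247866] -3.6021560041778615 to go mm -0.07644726780015533 -0.0357884584682771 -0.41895376771883264
```

Brick contact at 3.6 N, under the 5 N slide limit and at the predicted place. I'll ease back slightly and lower onto the slab.

>>> carry_out(targets=[[0, -0.002, 0.001, 0, 0, 0], [0, -0.001, 0.004, 0, 0, 0], [0, -0.001, 0.004, 0, 0, 0]])

```text
time_s: 12.3
position: [0.5885, 0.2009, 0.1397]
tcp_rot: [[-0.992, 0.118, -0.042], [0.125, 0.932, -0.34], [-0.001, -0.343, -0.939]]
force: [-0.1, -0.9, 0.3]
opening: 0.135
```

>>> carry_out(targets=[[0, 0.001, 0.004, 0, 0, 0], [0, 0.001, 0.004, 0, 0, 0]])

```text
time_s: 12.55
position: [0.5886, 0.2009, 0.1396]
tcp_rot: [[-0.992, 0.118, -0.041], [0.125, 0.932, -0.341], [-0.002, -0.343, -0.939]]
force: [-1.3, -1.1, 4.7]
opening: 0.135
```

```bash
python3 - <<'E'
from go import *
s,p,R=now(); q,_=place(20,0,0); v=-R[:,2]; print(s['force'],s['force']@bx,"to go mm",1000*(q-p)@bx,1000*(q-p)@by,1000*(q-p)[2],"lean",np.degrees(np.arctan2(v@bx,v@Z)))
E
```

```text
[-1.26528602 -1.07154581  4.70857304] -1.2222655278357446 to go mm 0.19087612943621543 0.18685926220198423 0.06861687335926736 lean 20.067221814528843
```

The foot is on the slab and the top touches the brick lightly. Opening the jaws a little.

>>> carry_out(targets=[[0, 0, 0, 0, 0, 0], [0, 0, 0, 0, 0, 0]], jaw=-0.65)

```text
time_s: 12.8
position: [0.5888, 0.2013, 0.1394]
tcp_rot: [[-0.992, 0.118, -0.041], [0.125, 0.932, -0.34], [-0.002, -0.342, -0.94]]
force: [0.3, 0.1, -0.0]
opening: 0.17
```

>>> carry_out(targets=[[0, 0, 0, 0, 0, 0], [0, 0, 0, 0, 0, 0], [0, 0, 0, 0, 0, 0]], jaw=-0.3)

```text
time_s: 13.18
position: [0.5888, 0.2013, 0.1394]
tcp_rot: [[-0.992, 0.118, -0.041], [0.125, 0.932, -0.34], [-0.002, -0.342, -0.94]]
force: [0.1, -0.7, 0.1]
opening: 0.335
```

```bash
python3 - <<'E'
from go import *
show()
b=bot.capture("scene")
cv2.imwrite("pics/rel.png",cv2.resize(b[160:270,355:465],(600,600),interpolation=2))
E
```

```text
t 13.175 p [588.8 201.3 139.4] F [ 0.1 -0.7  0.1] open 0.335 j [ 16.9  41.6  80.5 -19.8  67.4 -56.7]
```

View pics/rel.png

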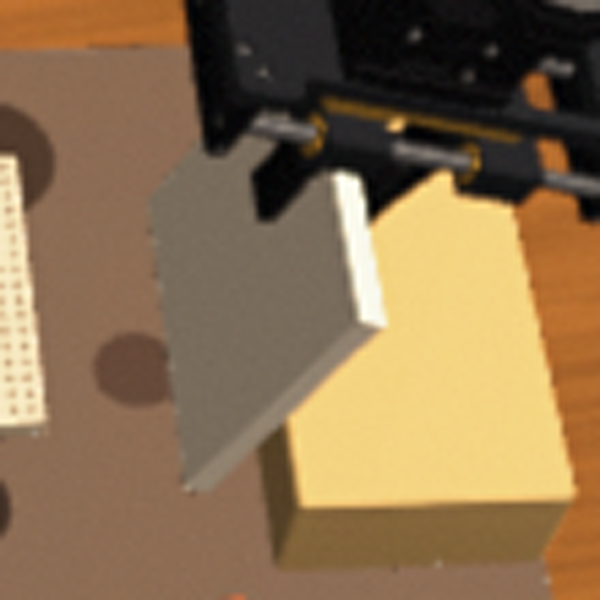

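The board stays put with the jaws clear. I'll retract along the tool axis.

>>> carry_out(targets=[[0, 0, -0.05, 0, 0, 0], [0, 0, -0.15, 0, 0, 0], [0, 0, -0.3, 0, 0, 0], [0, 0, -0.5, 0, 0, 0], [0, 0, -0.8, 0, 0, 0], [0, 0, -0.8, 0, 0, 0], [0, 0, -0.8, 0, 0, 0]])

```text
time_s: 14.1
position: [0.5949, 0.2558, 0.2899]
tcp_rot: [[-0.992, 0.117, -0.041], [0.124, 0.932, -0.34], [-0.002, -0.342, -0.94]]
force: [-0.4, -0.0, -1.5]
opening: 0.348
```

```bash
python3 - <<'E'
from go import *
p=np.array([.5888,.2013,.1394]); 
show(([.52,.40,.36],Rlean(0)),([.46,.42,.36],Rlean(0)))
E
```

```text
t 14.1 p [594.9 255.8 289.9] F [-0.4 -0.  -1.5] open 0.348 j [ 21.1  34.9  67.9 -17.6  87.1 -59.3]
[0.4603, 0.5085, -0.559, -0.2222, 0.0015, 0.0008]
[0.7704, 0.5665, -0.5808, -0.2222, 0.0015, 0.0008]
```

>>> carry_out(targets=[[0, 0.1, -0.5, 0, 0, 0], [0.2, 0.3, -0.56, -0.1, 0, 0], [0.46, 0.8, -0.6, -0.22, 0, 0], [0.46, 0.8, -0.6, -0.22, 0, 0], [0.46, 0.8, -0.6, -0.22, 0, 0], [0.46, 0.8, -0.6, -0.22, 0, 0], [0.46, 0.8, -0.6, -0.22, 0, 0]])

```text
time_s: 14.98
position: [0.5279, 0.4558, 0.347]
tcp_rot: [[-0.992, 0.126, 0.001], [0.126, 0.992, -0.005], [-0.001, -0.005, -1.0]]
force: [0.8, 0.2, 0.1]
opening: 0.348
```

```bash
python3 - <<'E'
from go import *
show()
for n in("top","scene"): cv2.imwrite(f"pics/end_{n}.png",bot.capture(n))
E
```

```text
t 14.975 p [527.9 455.8 347. ] F [0.8 0.2 0.1] open 0.348 j [ 31.8  31.5  62.7  -0.3  86.  -51. ]
```

View pics/end_top.png

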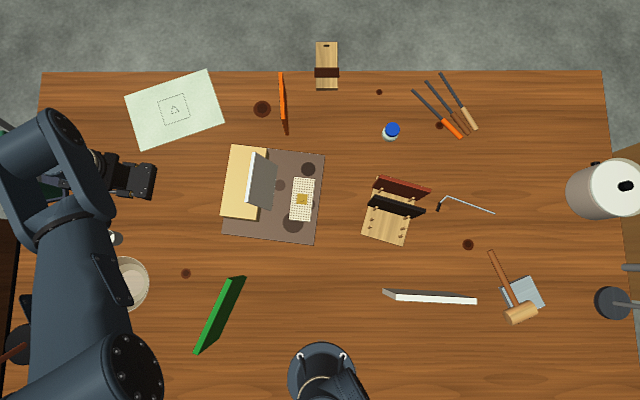

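View pics/end_scene.png

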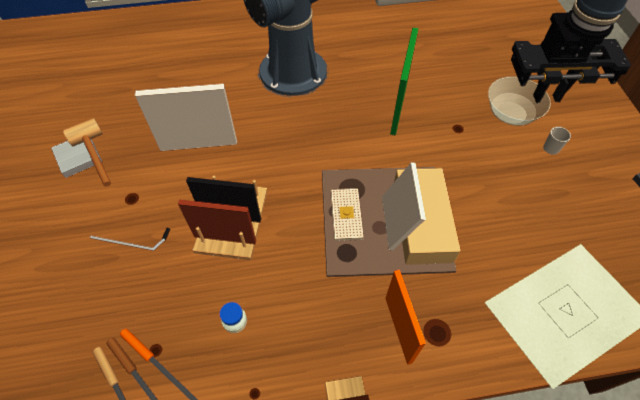

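```bash
python3 - <<'E'
from go import *
from m import fitworld
for n,roi in(("top",(240,145,285,225)),("scene",(400,160,430,220))):
    im=cv2.imread(f"pics/end_{n}.png"); S,V=cv2.split(cv2.cvtColor(im,cv2.COLOR_BGR2HSV))[1:]
    wh=((S<40)&(V>185)).astype(np.uint8)*255
    c,d,a=fitworld(n,wh,roi,.155); q=np.array([c[0],c[1],0])/1000-BC
    print(n,c,d,a,"b frame",q@bx*1000,q@by*1000)
    o=cv2.imread(f"pics/{n}0.png"); df=(cv2.absdiff(im,o).max(2)>40).astype(np.uint8)
    k,_,st,_=cv2.connectedComponentsWithStats(df); print([s.tolist() for s in st[1:] if s[4]>6])
K=lambda P:BC+bx*P[0]+by*P[1]+Z*P[2]
a=np.radians(20)
for n in("top","scene"):
    # expected front foot corners and top corners
    print(n,[np.round(proj(n,K(P))[0],1).tolist() for P in [(-.0803-.0113,s*.075,.0161) for s in(-1,1)]+[(-.0803-.0113+.0513,s*.075,.157) for s in(-1,1)]])
    im=cv2.imread(f"pics/end_{n}.png");r=(205,130,335,260) if n=="top" else (335,150,465,280)
    cv2.imwrite(f"pics/f_{n}.png",cv2.resize(im[r[1]:r[3],r[0]:r[2]],(520,520),interpolation=2))
E
```

```text
top (589.3, 207.0) (148.8, 12.2) -7.32 b frame -34.258245276651444 -0.11238578553243946
[[0, 108, 165, 292, 28122], [244, 152, 24, 55, 859], [0, 163, 8, 32, 154], [41, 162, 17, 12, 101], [362, 214, 59, 23, 568], [328, 366, 11, 10, 18], [348, 367, 5, 4, 7], [313, 371, 21, 15, 90], [344, 374, 6, 6, 13], [350, 374, 6, 9, 11], [356, 374, 9, 13, 35], [313, 387, 23, 11, 59], [352, 388, 18, 12, 122]]
scene (589.6, 205.2) (147.7, 10.2) -7.26 b frame -36.00617756451775 -0.6365353033558265
[[243, 0, 20, 27, 167], [264, 0, 10, 11, 60], [277, 1, 4, 8, 18], [310, 0, 8, 4, 18], [500, 0, 126, 103, 6611], [620, 0, 7, 5, 25], [572, 14, 4, 5, 13], [272, 23, 19, 7, 76], [265, 26, 3, 4, 9], [193, 155, 73, 47, 1614], [394, 162, 32, 79, 1507]]
top [[278.0, 165.6], [271.4, 210.7], [255.2, 151.4], [247.3, 202.0]]
scene [[388.7, 249.4], [381.7, 196.1], [421.2, 218.3], [411.0, 161.4]]
```

View pics/f_scene.png

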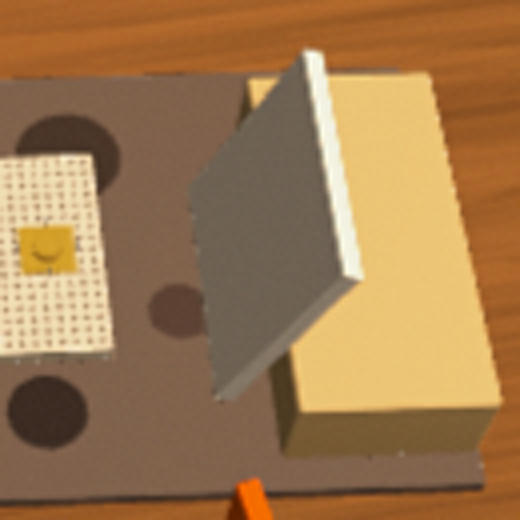

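View pics/f_top.png

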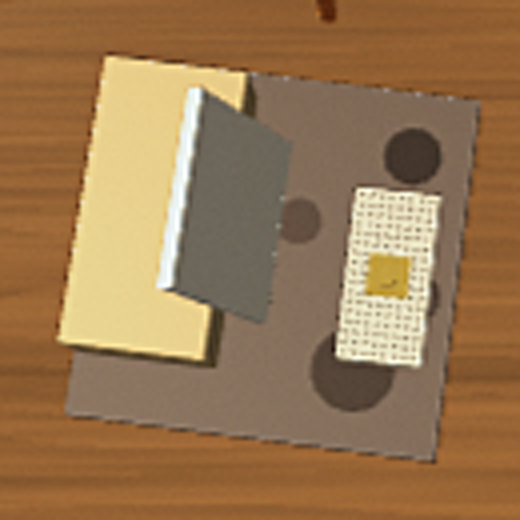

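The final checks agree:
- The top edge sits at b_x = -34 to -36 mm (expected -34.6) and is centred to within 1 mm.
- It is square to the brick within 0.1°.
- The foot corner is at scene (390,249.5), against an expected (388.7,249.4).
- Apart from the arm, the board's old place and its new place, nothing changed in the pictures.

```bash
python3 -c "
from rig import bot
print(bot.hand_in())"
```

```text
the job is handed in; nothing more can be done
None
```

The white soldering board from the dowel rack now stands on the hearth slab, leaning about 20° back against the middle of the brick's long side. I handed the job in at about 15 s of the 40 s limit.

- **Placing:** I stood the foot on the slab at under 7 N and touched the brick at 3.6 N, below its roughly 5 N slide limit. Then I opened the jaws and backed out along the tool axis.
- **Position:** The last pictures from both cameras put the top edge within about 1.5 mm of where it should be. It is centred on the brick to within 1 mm and square to it within 0.1°. The visible foot corner is about 1 pixel from the prediction.
- **Other things:** Before-and-after pictures show no change to the brick, the work, the other boards or the flux jar. The arm hides part of the bench in those pictures, but not these.
- **Disagreements:** The two camera views differ by about 2 mm on the top edge's distance from the brick, which is within calibration. No check failed.

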